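# Fetch a battery from the blocked desk drawer

### The job

The stapler, the mint tin and the glue stick are parked in front of the little drawer unit and its drawer cannot be opened past them: first set all three upright in the wooden tray at the side, then pull the drawer fully open, take out the loose battery and lay it into the empty bay of the battery charger. After that shut the drawer completely and put the stapler, the tin and the glue stick each back on the very spot where it stood, the stapler pointing as before; never have the drawer wide open while one of them stands outside the tray.

Things in the scene. Friction and masses are not known exactly. Their poses are not given: they have to be found in the camera images.
- stapler: Blue and black stapler standing on its base, 44 mm high, 145 mm long. Origin: centre of its underside. Its long axis lies at +0.21 rad (counter-clockwise from above) from the body's x axis. Grip it across the middle of the upper arm: 24 mm wide, 27 to 44 mm above the underside; its foot, up to 12 mm high, is about 34 mm wide. The arm is fixed. 0.21 kg.
- mint_tin: Round tin with a white screw lid and red-and-white band, diameter 68 mm, height 43 mm, standing upright. Origin: centre of its underside, z up. 0.11 kg.
- glue_stick: Glue stick standing upright, round, diameter 25 mm, height 96 mm. Origin: centre of its underside, z up. 0.04 kg.
- battery (a point): Loose AA battery in the middle lane of the drawer, along the drawer's travel: cylinder of diameter 16.6 mm, length 50 mm along its own y axis. The point is the cylinder's middle (it may roll, so its z need not point up). At the start only its front half shows in the gap; the rest is under the unit's top. Not the fixed battery in the charger's other bay.
- tray: Flat wooden desk tray with a grey lining, 230 mm (x) by 180 mm (y), rim 7 mm wide and 10 mm high. Origin: centre of its underside; its inner floor is 5 mm above it. It is fixed and stands to the left or the right of the drawer unit; where it is not, the charger is.
- empty_bay (a point): Empty bay of the black two-bay charger (112 x 112 mm, fixed). Point: middle of the bay's bottom line, 12 mm above the desk; x axis along the bay. V-shaped bed, 66 mm long, 36 mm wide, sides sloping 20 degrees, upper edges 6.6 mm and end blocks 15 mm above the point; a battery in it, either way round, has its middle line 8.8 mm above the point. The other bay, 52 mm to +y, holds a fixed battery.
- drawer_unit: Low birch drawer unit on the desk, 180 (x) x 304 (y) x 74 mm high, fixed; a calculator and scissors lie on top (up to 12 mm high). Origin: centre of its underside. Its front, x = -90 mm, faces the robot; the drawer slides out along -x. With the drawer shut the outside of its 12 mm thick, 304 mm wide front panel is at x = -102 mm; the panel's top edge is 72 mm above the desk.
- drawer (a joint): How far the drawer is out: 0 shut, 0.16 m fully open (stop); starts about 60 mm ajar, slides with 1 N of friction, stays where left. Three lanes with walls along x that end 42 mm above the desk (outer walls 52 mm). The middle lane, 85 mm wide, holds the loose battery; its floor slopes 5 degrees from both sides to its middle line, 18 mm above the desk. Other things in the drawer are fixed.
- knob (a point): Middle of the head of the drawer's round metal knob: 22 mm in front of the panel's middle, 42 mm above the desk. The head is a disc of diameter 22 mm, 12 mm thick along x (axes as the drawer unit's); pinch it from above across y. The point moves with the drawer.
Not all that is in view belongs to the job. Of the things that look like the mint_tin, the larger one is meant. There is more than one size of the stapler; the one meant has the size given above.

How it is judged:
On the way, in this order (a step that is already met when the one before it is completed fails the run):
1. stapler, mint tin and glue stick all stand upright in the tray, released, before the drawer is opened (x of stapler in the frame of tray between -0.1 and 0.1 m and y of stapler in the frame of tray between -0.08 and 0.08 m and z of each of stapler, mint_tin, glue_stick in the frame of tray below 0.012 m and angle between each of stapler, mint_tin, glue_stick's own z axis and vertical below 0.12 rad and x of mint_tin in the frame of tray between -0.1 and 0.1 m and y of mint_tin in the frame of tray between -0.08 and 0.08 m and x of glue_stick in the frame of tray between -0.1 and 0.1 m and y of glue_stick in the frame of tray between -0.08 and 0.08 m and contact force between the fingers and stapler below 0.3 N and contact force between the fingers and mint_tin below 0.3 N and contact force between the fingers and glue_stick below 0.3 N and value of joint drawer below 0.09 m), for 0.2 s.
2. the drawer is pulled fully open (more than 145 mm of 160 mm) (value of joint drawer above 0.145 m), for 0.1 s.
3. the battery lies in the charger's empty bay (x of battery in the frame of empty_bay between -0.01 and 0.01 m and y of battery in the frame of empty_bay between -0.005 and 0.005 m and z of battery in the frame of empty_bay below 0.0125 m and angle between the y axis of battery and the x axis of empty_bay, either way round below 0.2 rad), for 0.2 s.
4. the drawer is shut while the three still stand in the tray (x of stapler in the frame of tray between -0.1 and 0.1 m and y of stapler in the frame of tray between -0.08 and 0.08 m and z of each of stapler, mint_tin, glue_stick in the frame of tray below 0.012 m and angle between each of stapler, mint_tin, glue_stick's own z axis and vertical below 0.12 rad and x of mint_tin in the frame of tray between -0.1 and 0.1 m and y of mint_tin in the frame of tray between -0.08 and 0.08 m and x of glue_stick in the frame of tray between -0.1 and 0.1 m and y of glue_stick in the frame of tray between -0.08 and 0.08 m and value of joint drawer below 0.006 m), for 0.1 s.
At the end, for the whole second after the job is handed in: Battery at rest in the empty bay (within 10 mm along, 5 mm across, 0.2 rad, down in the bed); drawer shut within 6 mm; stapler, tin and glue stick each upright, at rest, within 15 mm of where it started, stapler's x axis within 0.55 rad of the unit's (0.06 to 0.36 at the start) (all of step 3 and distance of each of stapler, mint_tin, glue_stick from where it was at the start of the episode below 0.015 m and angle between each of stapler, mint_tin, glue_stick's own z axis and vertical below 0.1 rad and linear speed of each of stapler, mint_tin, glue_stick below 0.02 m/s and angle between the x axis of stapler and the x axis of drawer_unit, either way round below 0.55 rad and value of joint drawer below 0.006 m); the robot touches nothing.
It fails at once if the drawer is more than 90 mm open while the stapler, the tin or the glue stick is outside the tray (its middle more than 140 mm from the tray's) (value of joint drawer above 0.09 m and horizontal distance between any of stapler, mint_tin, glue_stick and tray above 0.14 m).
It also fails if it takes over 149 s, if anything falls off the work surface, if the arm or the gripper's body presses on something with over 40 N, if the wrist force passes 120 N, or if a joint passes its speed limit or range.

### The arm

A 7-joint arm with a two-finger parallel gripper is mounted at the origin on a cart in front of the work surface, level with it; the furniture and walls round the work are solid. World frame = base frame: x ahead of the robot, y to its left, z up, the work surface at z = 0. Lengths are in m, angles in rad, forces in N, time in s.
With the tool pointing down it reaches from about 0.425 to 0.925 m from the base axis. Payload 6.8 kg.
Tool frame: the origin (TCP) lies at the very end of the fingers, on their centre line; the grasp point (between the pads) lies 19 mm behind it; z points along the fingers, y is the line along which they close (so a half turn about z gives the same grasp; the last joint's range is limited). The gripper opens to 85 mm and grips with 20 to 120 N. Pads are 22 mm wide; open, the fingers measure 114 mm over their backs; the gripper's body (76 mm by 85 mm) begins 54 mm behind the grasp point. The pads swing forward as they close: fully open they stand 13 mm farther back than shut.
Start: joints at [-1.439, 0.477, 0.022, 1.555, -0.011, 1.109, -0.083], TCP at [0.16, 0.656, 0.231] pointing down, gripper open.
Joint ranges: [-2.96, 2.96], [-0.34, 2.1], [-1.41, 1.46], [0.24, 2.44], [-1.37, 4.51], [0.17, 1.92], [-2.96, 2.96]. Speed limits (rad/s): [2.39, 2.39, 3.14, 3.14, 3.14, 3.14, 3.14].

### API

Orientations are given as a unit quaternion [w, x, y, z].
In Python, from station import bot gives the robot as it stands. The module is installed in compiled form; this text tells all that it offers.
- The arm moves only by the shell command python3 -m jog 'ROWS' [OPENING] [FORCE]. ROWS is JSON, a list of rows, each a list of 4 numbers: the shift along the tool's x, y, z in cm, then the turn about the tool's z in rad. In form: [[x, y, z, spin], ...]. A call has 1 to 20 rows; each row is the pose to reach, as a shift and turn from the pose commanded when the call began, along the tool's axes at that moment; what a row does not reach only later rows make up. A row lasts 1/12 s, in which the tool goes at most 41.7 mm and 7.16 degrees, less where a joint would pass 70% of its speed; a pose out of reach is approached as far as the arm can. A call with a gripper value outside its range is refused whole. OPENING is the closure, from -1 (fully open) to 1 (shut), set as the call begins (- or left out, the last holds). The fingers move at their own pace and stop on an object; FORCE is the grip in N (left out, the last holds). Time passes only in rows, so rows that repeat a pose let the fingers close. It gives the time, the measured TCP pose, the force, the opening and the grip force at its end, in the units of the state.
- bot.get_obs(): the state, without advancing time (a new reading comes with each control period).
- bot.read_camera(name): name is "scene" or "top"; returns a dict with "pixels" (480x640x3 uint8, red, green, blue), "depth" (480x640 float32, m along the optical axis (not along the pixel's ray), 0 where there is no reading), "fovy" (degrees; the focal length in pixels is half the picture's height over the tangent of half this angle, whatever the lens; pixels are square), "cx", "cy" (the principal point, pixels), "distortion" ([k1, k2, p1, p2, k3] as OpenCV has them; the pictures are not rectified), "pose" (4x4, takes a point from camera to world coordinates). Camera axes: x right, y down, z forward; pixel columns grow to the right and rows downward; lengths in m; the calibration is good to about 2 mm. A picture is of the moment at which its call begins.
- bot.hand_in(): hands the job in; it is judged then, once.
The state is a dict: "t": time; "q": joint angles; "joint_vel": joint speeds; "joint_torque": joint torques, N m; "eef_pos": TCP position; "tool_rot": TCP orientation; "contact_force": force on the tool from outside, world axes, zero at the start; "torque": the same for the moment, N m; "gripper_width": opening from 0.0 (shut) to 1.0 (fully open); "grasp_force": force on a finger pad.
Only numpy, scipy, OpenCV 4.12 (cv2) and the standard library are available. Lean on these libraries where they do the work, as an engineer would, in place of code of your own. Each camera call takes 0.05 s, during which the arm holds its last target. There are 200 camera calls.

## Working session

There is one attempt and no reset: what is moved stays moved. The work goes in short steps, Python scripts to look and compute and a shell command to move; the robot and the scene stay as the last step left them, time stands still between calls to the robot, and variables do not carry over. Pictures are saved under pics/ and viewed, at most 14 in all, crops included, and the job is handed in when it is done.

```bash
mkdir -p pics; cat > h.py <<'E'
import numpy as np, cv2
from station import bot
def cap(n,fn):
    c=bot.read_camera(n); np.save(fn+'.npy',c,allow_pickle=True)
    cv2.imwrite('pics/'+fn+'.png',c['pixels'][...,::-1]); return c
def load(fn): return np.load(fn+'.npy',allow_pickle=True).item()
def world(c,u,v,d=None,z=None):
    f=240/np.tan(np.radians(c['fovy'])/2); K=np.array([[f,0,c['cx']],[0,f,c['cy']],[0,0,1]])
    p=cv2.undistortPoints(np.array([[[u,v]]],float),K,np.array(c['distortion'],float))[0,0]
    r=np.array([p[0],p[1],1.]); R=c['pose'][:3,:3]; t=c['pose'][:3,3]
    if z is not None: d=(z-t[2])/(R@r)[2]
    elif d is None: d=float(np.median(c['depth'][int(v)-1:int(v)+2,int(u)-1:int(u)+2]))
    return R@(r*d)+t
def cloud(c):
    f=240/np.tan(np.radians(c['fovy'])/2); K=np.array([[f,0,c['cx']],[0,f,c['cy']],[0,0,1]])
    g=np.stack(np.meshgrid(np.arange(640.),np.arange(480.)),-1).reshape(-1,1,2)
    p=cv2.undistortPoints(g,K,np.array(c['distortion'],float)).reshape(480,640,2)
    P=np.dstack([p,np.ones((480,640))])*c['depth'][...,None]
    return P@c['pose'][:3,:3].T+c['pose'][:3,3]
E
python3 - <<'E'
from h import *
for n in('scene','top'):
    c=cap(n,n+'0'); print(n,c['fovy'],c['pose'].round(3).tolist(),c['distortion'])
print(bot.get_obs())
E
```

```text
scene 50.62486569400645 [[0.453, -0.659, 0.601, -0.034], [-0.892, -0.321, 0.32, -0.353], [-0.018, -0.68, -0.733, 0.814], [0.0, 0.0, 0.0, 1.0]] [-0.05463196  0.          0.          0.          0.        ]
top 56.95228638291283 [[0.001, -0.995, 0.097, 0.464], [-1.0, -0.0, 0.006, -0.033], [-0.006, -0.097, -0.995, 0.981], [0.0, 0.0, 0.0, 1.0]] [-0.09946051  0.          0.          0.          0.        ]
{'t': 0.1, 'q': array([-1.4390706 ,  0.47774323,  0.02234609,  1.55633705, -0.01148006,
        1.10930711, -0.08314081]), 'joint_vel': array([-0.00084244, -0.00058642,  0.00157153, -0.00244011,  0.00067693,
        0.00126084,  0.00059952]), 'joint_torque': array([ 3.60868893e-03, -5.97762644e+01,  1.61319997e+00, -2.81956565e+01,
        1.28133970e-02,  4.93273212e-03,  7.07604215e-06]), 'eef_pos': array([0.16022727, 0.65516172, 0.23041228]), 'tool_rot': array([-2.91539224e-05,  1.19632997e-01,  9.92817834e-01, -8.32710153e-04]), 'contact_force': array([0.37658972, 0.50610263, 0.59260199]), 'torque': array([-0.02275922, -0.00180991,  0.01856658]), 'grasp_force': 0.0, 'gripper_width': 1.0045774236275486}
```

View pics/scene0.png

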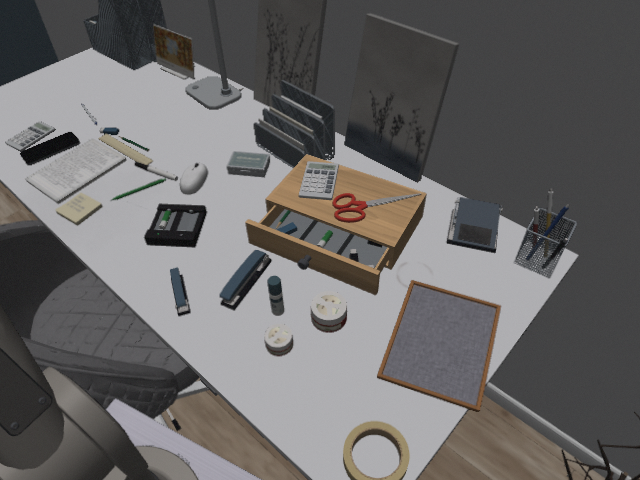

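View pics/top0.png

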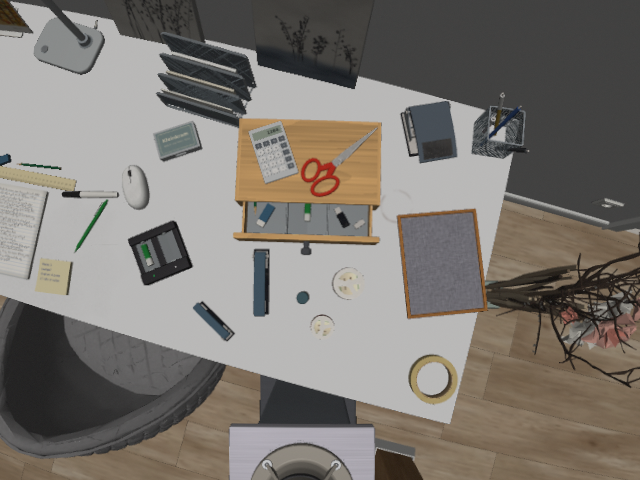

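The scene view shows three objects in front of the drawer, the tray on the right (robot −y) and the charger on the left. In the top view: stapler about (261,283), glue stick (303,297), larger tin (347,283), knob (306,250), loose battery (307,211), charger (160,252) with its empty bay on the right, and tray centre (442,263).

```bash
cat > m.py <<'E'
from h import *
c=load('top0'); W=cloud(c)
def box(u0,v0,u1,v1,zl,zh,nm):
    m=np.zeros((480,640),bool); m[v0:v1,u0:u1]=1
    m&=(W[...,2]>zl)&(W[...,2]<zh)&(c['depth']>0)
    P=W[m]; r=cv2.minAreaRect(P[:,:2].astype(np.float32)*1000)
    ci=cv2.minEnclosingCircle(P[:,:2].astype(np.float32)*1000)
    print(nm,len(P),'rect',np.round(r[0],1),np.round(r[1],1),round(r[2],1),'circ',np.round(ci[0],1),round(ci[1],1),'z',np.percentile(P[:,2],[2,50,98]).round(4)); return P
box(245,240,278,325,.035,.06,'stapler top')
box(245,240,278,325,.006,.06,'stapler all')
box(328,262,368,305,.036,.06,'tin')
box(293,286,314,310,.085,.12,'glue')
box(300,243,313,257,.03,.07,'knob')
box(230,231,385,247,.066,.08,'panel top')
box(230,110,390,205,.069,.078,'unit top')
box(120,215,200,290,.006,.05,'charger')
box(392,200,494,325,.0068,.014,'tray')
box(302,202,313,222,.022,.06,'batt')
box(396,205,490,322,-.01,.03,'traytot')
print('desk z',W[330:345,380:400,2].mean())
im=cv2.resize(c['pixels'][110:330,120:400],None,fx=2.85,fy=2.7,interpolation=cv2.INTER_CUBIC)[...,::-1]
cv2.imwrite('pics/crop0.png',im[:600])
im=cv2.resize(c['pixels'][210:290,120:200],None,fx=7,fy=7,interpolation=cv2.INTER_CUBIC)[...,::-1]
cv2.imwrite('pics/ch0.png',im)
E
python3 m.py
```

```text
stapler top 724 rect [477.   87.7] [ 44.8 165.1] 80.5 circ [475.1  75.9] 83.2 z [0.0363 0.0423 0.0464]
stapler all 1053 rect [475.6  90.5] [ 72.7 161. ] 88.4 circ [479.2  90.7] 85.0 z [0.0067 0.0407 0.0462]
tin 778 rect [ 464.  -100.7] [64.1 65.9] 44.8 circ [ 463.4 -100.8] 33.8 z [0.0394 0.0431 0.0468]
glue 117 rect [434.6  -4.7] [21.9 22. ] 0.3 circ [434.6  -4.7] 12.0 z [0.0932 0.0961 0.0989]
knob 100 rect [536.2 -10.2] [23.4 21.2] 0.9 circ [535.7 -10.2] 13.9 z [0.0405 0.0486 0.0548]
panel top 866 rect [558.8  -9.7] [300.9  12.7] 88.2 circ [555.6  -9.5] 150.5 z [0.0678 0.0721 0.0753]
unit top 9009 rect [726.6  -4.9] [324.4 192.6] 87.9 circ [727.7  -4.4] 187.5 z [0.0708 0.0742 0.0773]
charger 2645 rect [530.3 310.7] [125.4 187.3] 15.0 circ [547.9 315.5] 102.4 z [0.011  0.0205 0.0297]
tray 2885 rect [ 508.5 -310.4] [231.6 181.4] 5.3 circ [ 508.2 -310.5] 144.7 z [0.0068 0.0082 0.0126]
batt 119 rect [618.3 -13.9] [39.  17.5] 0.1 circ [618.8 -12.9] 20.5 z [0.0237 0.0325 0.0374]
traytot 10658 rect [ 509.5 -316.6] [216.3 262.7] 89.3 circ [ 509.5 -316.7] 169.6 z [-0.0024  0.0053  0.0114]
desk z 0.006611467055975168
```

View pics/crop0.png

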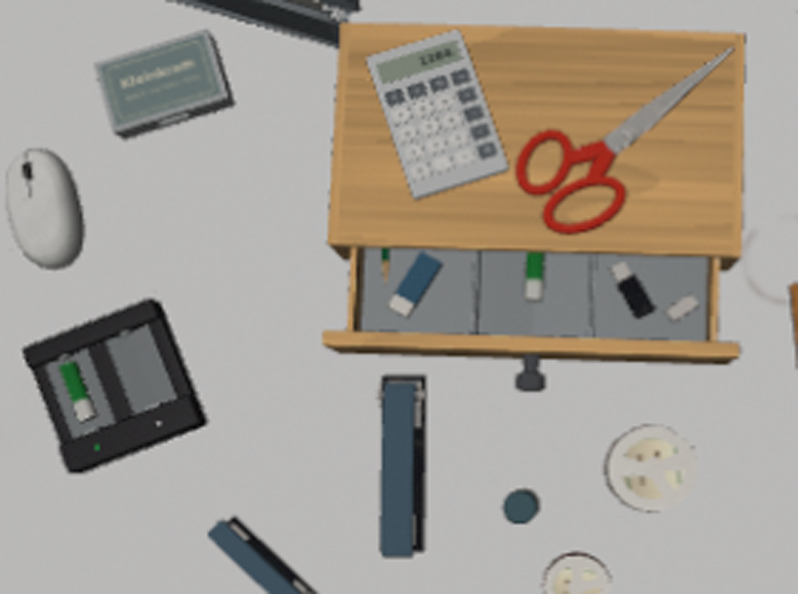

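View pics/ch0.png

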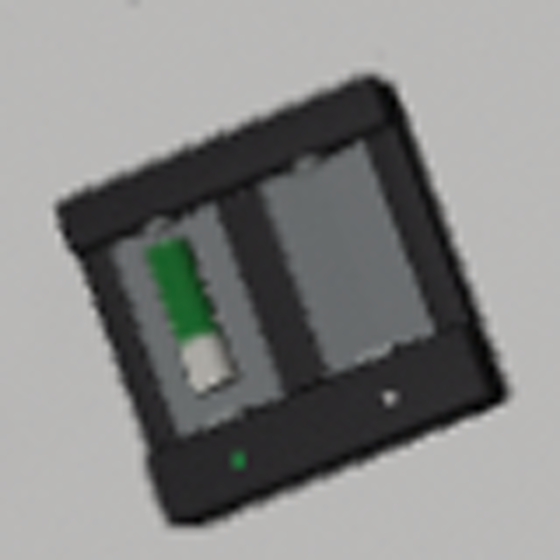

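The crops show the stapler arm's ends at about (398,382) and (397,555) in the crop, lying along world x. The charger's empty bed has corners (265,185), (368,140), (437,328) and (328,375) in the charger crop.

```bash
cat >> h.py <<'E'
from scipy.spatial.transform import Rotation as Rn
def go(x,y,z,gdeg=None):
    "print tool shift in cm and spin for target TCP and closing-line angle (deg)"
    o=bot.get_obs(); q=o['tool_rot']; R=Rn.from_quat([q[1],q[2],q[3],q[0]]).as_matrix()
    d=R.T@(np.array([x,y,z])-o['eef_pos'])*100
    g=np.degrees(np.arctan2(R[1,1],R[0,1])); s=0
    if gdeg is not None: s=np.radians((g-gdeg+90)%180-90)
    print('rows',d.round(2),'spin',round(s,3),'| g',round(g,1),'q',o['q'].round(2),'t',round(o['t'],2))
E
python3 - <<'E'
from h import *
c=load('top0')
P=lambda u,v,z:(world(c,u,v,z=z)*1000).round(1)[:2]
k=lambda u,v:(120+u/2.85,110+v/2.7); h=lambda u,v:(120+u/7,210+v/7)
for p in [(383,384),(413,384),(381,555),(413,555)]: print('st',P(*k(*p),.044))
print('basefront/back',P(*k(417,376),.01),P(*k(417,552),.01),P(*k(425,376),.01),P(*k(425,550),.01))
b=np.array([P(*h(*p),.0186) for p in [(265,185),(368,140),(437,328),(328,375)]]);print('bay',b.tolist(),b.mean(0))
o=np.array([P(*h(*p),.027) for p in [(60,208),(370,75),(505,395),(180,522)]]);print('ch',o.tolist(),o.mean(0))
print('batt front',P(*k(535,300),.026), 'glue ctr',P(*k(521,506),.096),'tin',P(*k(648,467),.043))
go(.475,.088,.18,90)
E
```

```text
st [528.3  99.6]
st [528.4  77.1]
st [394.7  99.6]
st [394.9  75.9]
basefront/back [537.2  78.1] [394.8  76.8] [537.2  71.9] [396.4  70.7]
bay [[564.8, 319.5], [579.1, 286.5], [519.6, 262.5], [504.7, 297.1]] [542.05 291.4 ]
ch [[556.6, 383.0], [598.7, 283.8], [498.3, 237.8], [458.2, 340.4]] [527.95 311.25]
batt front [597.5 -13.4] glue ctr [434.8  -5.3] tin [463.5 -97.7]
rows [-44.05 -47.61   5.13] spin -0.24 | g 76.3 q [-1.44  0.48  0.02  1.56 -0.01  1.11 -0.08] t 0.1
```

```bash
python3 -c "from h import *; go(.466,.088,.20,90)"
```

```text
rows [-43.17 -47.82   3.13] spin -0.24 | g 76.3 q [-1.44  0.48  0.02  1.56 -0.01  1.11 -0.08] t 0.1
```

```bash
python3 -m jog '[[-43.2,-47.8,3.1,-0.24],[-43.2,-47.8,3.1,-0.24],[-43.2,-47.8,3.1,-0.24],[-43.2,-47.8,3.1,-0.24],[-43.2,-47.8,3.1,-0.24],[-43.2,-47.8,3.1,-0.24],[-43.2,-47.8,3.1,-0.24],[-43.2,-47.8,3.1,-0.24],[-43.2,-47.8,3.1,-0.24],[-43.2,-47.8,3.1,-0.24],[-43.2,-47.8,3.1,-0.24],[-43.2,-47.8,3.1,-0.24],[-43.2,-47.8,3.1,-0.24],[-43.2,-47.8,3.1,-0.24],[-43.2,-47.8,3.1,-0.24],[-43.2,-47.8,3.1,-0.24],[-43.2,-47.8,3.1,-0.24],[-43.2,-47.8,3.1,-0.24],[-43.2,-47.8,3.1,-0.24],[-43.2,-47.8,3.1,-0.24]]' -0.2; python3 -c "from h import *; go(.466,.088,.016,90)"
```

```text
t: 1.77
eef_pos: [0.4657, 0.0903, 0.2002]
tool_rot: [-0.0, -0.001, 1.0, 0.0]
contact_force: [-0.8, -0.5, -0.4]
gripper_width: 0.601
grasp_force: 0.0
rows [-0.04 -0.23 18.41] spin 0.003 | g 90.2 q [-0.59  0.18  0.31  2.07 -0.07  0.9   1.33] t 1.77
```

```bash
python3 -m jog '[[0,-0.2,4,0],[0,-0.2,8,0],[0,-0.2,12,0],[0,-0.2,15,0],[0,-0.2,17,0],[0,-0.2,18.2,0],[0,-0.2,18.4,0],[0,-0.2,18.4,0]]'; python3 -m jog '[[0,0,0,0],[0,0,0,0],[0,0,0,0],[0,0,0,0],[0,0,0,0],[0,0,0,0]]' 1 40;  python3 -c "from h import *; go(.466,.088,.016,90)"
```

```text
t: 2.43
eef_pos: [0.4656, 0.0878, 0.0158]
tool_rot: [-0.001, -0.001, 1.0, -0.0]
contact_force: [0.4, -0.4, 1.3]
gripper_width: 0.604
grasp_force: 0.0
t: 2.93
eef_pos: [0.4673, 0.0877, 0.0175]
tool_rot: [0.001, -0.0, 1.0, 0.001]
contact_force: [-1.3, 1.5, 6.7]
gripper_width: 0.273
grasp_force: 40.1
rows [0.13 0.03 0.15] spin 0.001 | g 90.0 q [-0.49  0.5   0.21  2.19 -0.23  0.47  1.47] t 2.93
```

```bash
python3 -m jog '[[0,0,-2,0],[0,0,-5,0],[0,0,-8.5,0],[0,0,-12,0],[0,-2,-14,0],[-0.5,-5,-14.5,-0.01],[-1,-8,-14.5,-0.02],[-1.5,-11.5,-14.5,-0.03],[-2,-15,-14.5,-0.04],[-2.5,-18.5,-14.5,-0.05],[-3,-22,-14.5,-0.06],[-3.5,-25.5,-14.5,-0.07],[-4,-29,-14.5,-0.08],[-4.5,-32.5,-14.5,-0.09],[-4.6,-36,-14.5,-0.093],[-4.6,-39.5,-14.5,-0.093],[-4.6,-42.5,-14.5,-0.093],[-4.6,-44.3,-14.5,-0.093],[-4.6,-44.8,-14.5,-0.093],[-4.6,-44.8,-14.5,-0.093]]';  python3 -c "from h import *; go(.513,-.36,.023,95.3)"
```

```text
t: 4.6
eef_pos: [0.5113, -0.3629, 0.1612]
tool_rot: [-0.0, -0.045, 0.999, -0.0]
contact_force: [0.5, 0.8, -2.2]
gripper_width: 0.273
grasp_force: 40.4
rows [-0.2   0.28 13.82] spin -0.002 | g 95.2 q [ 0.2   0.5   0.43  1.76 -0.25  0.93  2.4 ] t 4.6
```

```bash
python3 -m jog '[[-0.2,0.2,3,0],[-0.2,0.2,6.5,0],[-0.2,0.2,10,0],[-0.2,0.2,12,0],[-0.2,0.2,13,0],[-0.2,0.2,13.6,0],[-0.2,0.2,13.9,0],[-0.2,0.2,13.9,0]]'; python3 -m jog '[[0,0,0,0],[0,0,0,0],[0,0,0,0],[0,0,-3,0],[0,0,-7,0],[0,0,-11,0],[0,0,-14,0],[0,0,-14,0],[0,0,-14,0]]' -0.1;  python3 -c "from h import *; go(.464,-.0995,.15,90)"
```

```text
t: 5.27
eef_pos: [0.5151, -0.3586, 0.0234]
tool_rot: [0.001, -0.047, 0.999, 0.0]
contact_force: [0.6, -0.2, -3.2]
gripper_width: 0.271
grasp_force: 40.5
t: 6.02
eef_pos: [0.5157, -0.3602, 0.1653]
tool_rot: [0.003, -0.046, 0.999, -0.001]
contact_force: [-0.5, -0.3, -1.3]
gripper_width: 0.548
grasp_force: 0.0
rows [ 2.74 26.44  1.43] spin 0.093 | g 95.3 q [ 0.19  0.49  0.43  1.76 -0.25  0.94  2.39] t 6.02
```

```bash
python3 -m jog '[[0.4,4,1,0.03],[0.8,8,1.4,0.06],[1.3,12,1.4,0.093],[1.8,16,1.4,0.093],[2.3,20,1.4,0.093],[2.7,24,1.4,0.093],[2.7,26,1.4,0.093],[2.7,26.4,1.4,0.093],[2.7,26.4,1.4,0.093],[2.7,26.4,1.4,0.093]]' -1;  python3 -c "from h import *; go(.464,-.0998,.008,90)"
```

```text
t: 6.85
eef_pos: [0.4627, -0.0994, 0.1479]
tool_rot: [-0.0, 0.0, 1.0, -0.0]
contact_force: [0.6, -0.1, 0.5]
gripper_width: 1.002
grasp_force: 0.0
rows [-0.14 -0.03 13.99] spin -0.0 | g 90.0 q [-0.29  0.27  0.43  2.13 -0.16  0.77  1.81] t 6.85
```

```bash
python3 -m jog '[[-0.1,0,3,0],[-0.1,0,6,0],[-0.1,0,9,0],[-0.1,0,11.5,0],[-0.1,0,13,0],[-0.1,0,13.8,0],[-0.1,0,14,0],[-0.1,0,14,0]]'; python3 -m jog '[[0,0,0,0],[0,0,0,0],[0,0,0,0],[0,0,0,0],[0,0,0,0]]' 1 30;  python3 -c "from h import *; go(.464,-.0998,.008,90)"
```

```text
t: 7.52
eef_pos: [0.4639, -0.1, 0.0081]
tool_rot: [-0.0, 0.001, 1.0, -0.0]
contact_force: [-0.2, -0.4, 0.1]
gripper_width: 0.999
grasp_force: 0.0
t: 7.93
eef_pos: [0.4648, -0.0993, 0.0095]
tool_rot: [0.001, 0.0, 1.0, -0.0]
contact_force: [-0.6, -1.7, 7.5]
gripper_width: 0.787
grasp_force: 33.9
rows [ 0.08 -0.05  0.15] spin -0.0 | g 90.0 q [-0.16  0.53  0.29  2.2  -0.34  0.46  1.97] t 7.93
```

```bash
python3 -m jog '[[0,0,-2,0],[0,0,-4.5,0],[0,0,-7,0],[0,-2,-8.5,0],[0.2,-5,-9,0],[0.4,-8.5,-9,0],[0.6,-12,-9,0],[0.8,-15,-9,0],[1,-17,-9,0],[1,-17.4,-9,0],[1,-17.4,-9,0],[1,-17.4,-9,0]]'; python3 -c "from h import *; go(.4547,-.2732,.0148,90)"
```

```text
t: 8.93
eef_pos: [0.454, -0.2717, 0.0984]
tool_rot: [0.0, -0.0, 1.0, 0.0]
contact_force: [-0.4, 0.5, -1.4]
gripper_width: 0.789
grasp_force: 34.6
rows [-0.07 -0.16  8.35] spin 0.001 | g 90.0 q [ 0.09  0.44  0.41  2.04 -0.27  0.71  2.25] t 8.93
```

```bash
python3 -m jog '[[0,-0.1,2.5,0],[0,-0.1,5,0],[0,-0.1,7,0],[0,-0.1,8,0],[0,-0.1,8.3,0],[0,-0.1,8.4,0],[0,-0.1,8.4,0]]'; python3 -m jog '[[0,0,0,0],[0,0,0,0],[0,0,0,0],[0,0,-3,0],[0,0,-7,0],[0,0,-11,0],[0,0,-15,0],[0,0,-15,0],[0,0,-15,0]]' -1;  python3 -c "from h import *; go(.4346,-.005,.165,90)"
```

```text
t: 9.52
eef_pos: [0.4539, -0.2718, 0.0148]
tool_rot: [-0.0, -0.001, 1.0, 0.001]
contact_force: [0.1, -0.0, -0.2]
gripper_width: 0.787
grasp_force: 34.7
t: 10.27
eef_pos: [0.4557, -0.2744, 0.167]
tool_rot: [0.003, -0.0, 1.0, -0.001]
contact_force: [0.5, 0.3, -0.0]
gripper_width: 1.002
grasp_force: 0.0
rows [ 2.1  26.94  0.14] spin 0.0 | g 90.0 q [ 0.04  0.34  0.47  1.99 -0.2   0.85  2.2 ] t 10.27
```

```bash
python3 -m jog '[[0.3,4,0,0],[0.6,8,0,0],[0.9,12,0,0],[1.2,16,0,0],[1.6,20,0,0],[1.9,24,0,0],[2.1,26.5,0.1,0],[2.1,26.9,0.1,0],[2.1,26.9,0.1,0],[2.1,26.9,0.1,0]]' -0.2;  python3 -c "from h import *; go(.4346,-.005,.045,90)"
```

```text
t: 11.1
eef_pos: [0.4322, -0.0053, 0.1626]
tool_rot: [-0.001, -0.0, 1.0, -0.0]
contact_force: [0.4, 0.2, 0.7]
gripper_width: 0.6
grasp_force: 0.0
rows [-0.25  0.04 11.76] spin 0.0 | g 90.0 q [-0.45  0.17  0.36  2.2  -0.08  0.79  1.53] t 11.1
```

```bash
python3 -m jog '[[-0.2,0,3,0],[-0.2,0,6,0],[-0.2,0,9,0],[-0.2,0,11,0],[-0.2,0,11.7,0],[-0.2,0,11.8,0],[-0.2,0,11.8,0]]'; python3 -m jog '[[0,0,0,0],[0,0,0,0],[0,0,0,0],[0,0,0,0],[0,0,0,0],[0,0,0,0]]' 1 25;  python3 -c "from h import *; go(.4346,-.005,.045,90)"
```

```text
t: 11.68
eef_pos: [0.4349, -0.0059, 0.0454]
tool_rot: [-0.0, 0.001, 1.0, -0.0]
contact_force: [0.2, -0.4, -1.1]
gripper_width: 0.6
grasp_force: 0.0
t: 12.18
eef_pos: [0.4358, -0.0046, 0.0463]
tool_rot: [0.001, -0.0, 1.0, 0.0]
contact_force: [-0.3, -0.6, 8.7]
gripper_width: 0.286
grasp_force: 26.3
rows [ 0.12 -0.04  0.13] spin 0.0 | g 90.0 q [-0.37  0.4   0.28  2.27 -0.23  0.49  1.67] t 12.18
```

```bash
python3 -m jog '[[0,0,-2.5,0],[0,0,-5.5,0],[0,0,-8.5,0],[0,-1,-10.5,0],[-1,-3.5,-11,0],[-2.5,-6.5,-11,0],[-4,-9.5,-11,0],[-5.5,-12.5,-11,0],[-7,-15.5,-11,0],[-8.5,-18.5,-11,0],[-10,-21.5,-11,0],[-11.5,-24,-11,0],[-12.5,-25.5,-11,0],[-12.9,-26,-11,0],[-12.9,-26,-11,0],[-12.9,-26,-11,0]]'; python3 -c "from h import *; go(.5644,-.265,.0515,90)"
```

```text
t: 13.52
eef_pos: [0.5635, -0.2637, 0.1551]
tool_rot: [-0.0, -0.0, 1.0, 0.0]
contact_force: [-0.1, 0.1, -1.2]
gripper_width: 0.287
grasp_force: 25.6
rows [-0.1  -0.14 10.36] spin 0.001 | g 90.0 q [ 0.02  0.5   0.43  1.78 -0.26  0.92  2.13] t 13.52
```

```bash
python3 -m jog '[[0,-0.1,3,0],[0,-0.1,6,0],[0,-0.1,8.5,0],[0,-0.1,9.8,0],[0,-0.1,10.3,0],[0,-0.1,10.4,0],[0,-0.1,10.4,0]]'; python3 -m jog '[[0,0,0,0],[0,0,0,0],[0,0,0,0],[0,0,-3,0],[0,0,-7,0],[0,0,-11,0],[0,0,-14,0],[0,0,-14,0],[0,0,-14,0]]' -0.2;  python3 -c "from h import *; go(.531,-.009,.15,88.2)"
```

```text
t: 14.1
eef_pos: [0.5644, -0.265, 0.0522]
tool_rot: [0.0, -0.001, 1.0, 0.0]
contact_force: [0.1, 0.6, -0.0]
gripper_width: 0.282
grasp_force: 25.7
t: 14.85
eef_pos: [0.5651, -0.2663, 0.1938]
tool_rot: [0.002, -0.0, 1.0, -0.001]
contact_force: [-0.2, -0.3, -0.1]
gripper_width: 0.596
grasp_force: 0.0
rows [ 3.43 25.74  4.33] spin 0.031 | g 90.0 q [ 0.    0.46  0.46  1.75 -0.24  0.99  2.12] t 14.85
```

```bash
python3 -m jog '[[0.5,4,1,0.03],[1,8,2,0.03],[1.5,12,3,0.03],[2,16,3.7,0.03],[2.7,20,4.3,0.03],[3.2,24,4.3,0.03],[3.4,25.5,4.3,0.03],[3.4,25.7,4.3,0.03],[3.4,25.7,4.3,0.03],[3.4,25.7,4.3,0.03]]';  python3 - <<'E'
from h import *
cap('scene','s1'); cap('top','t1'); go(.531,-.009,.024,88.2)
c=load('t1'); im=c['pixels'][180:340,220:500]; a=cv2.resize(im,None,fx=2.5,fy=2.5)
b=cv2.resize(load('s1')['pixels'][180:420,240:520],None,fx=1.0,fy=1.0)
cv2.imwrite('pics/t1c.png',a[...,::-1])
E
```

```text
t: 15.68
eef_pos: [0.5294, -0.01, 0.1477]
tool_rot: [-0.0, 0.016, 1.0, -0.0]
contact_force: [0.4, -0.6, 0.4]
gripper_width: 0.605
grasp_force: 0.0
rows [-0.12  0.19 12.4 ] spin -0.001 | g 88.1 q [-0.43  0.36  0.41  2.   -0.19  0.82  1.63] t 15.78
```

View pics/s1.png

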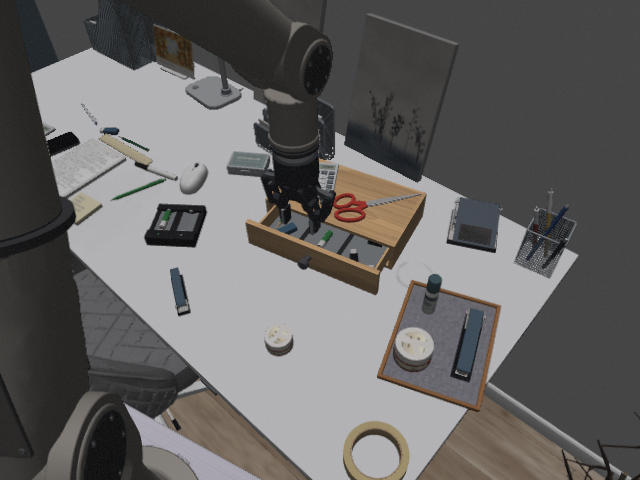

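The scene view shows the three objects upright in the tray (stapler at (470,343), tin (413,347), glue stick (433,290)), with the knob free at (305,262).

```bash
python3 -m jog '[[0.1,0.2,3,0],[0.1,0.2,6,0],[0.1,0.2,9,0],[0.1,0.2,11,0],[0.1,0.2,12,0],[0.1,0.2,12.2,0],[0.1,0.2,12.2,0]]'; python3 -m jog '[[0,0,0,0],[0,0,0,0],[0,0,0,0],[0,0,0,0],[0,0,0,0],[0,0,0,0]]' 1 40;  python3 -c "from h import *; go(.432,-.006,.026,88.2)"
```

```text
t: 16.37
eef_pos: [0.529, -0.0078, 0.0263]
tool_rot: [-0.0, 0.016, 1.0, -0.0]
contact_force: [-0.4, -0.1, 0.5]
gripper_width: 0.601
grasp_force: 0.0
t: 16.87
eef_pos: [0.5301, -0.0094, 0.028]
tool_rot: [0.002, 0.016, 1.0, -0.001]
contact_force: [-0.8, -6.7, 4.0]
gripper_width: 0.237
grasp_force: 38.9
rows [9.82 0.03 0.16] spin -0.001 | g 88.2 q [-0.35  0.55  0.32  2.07 -0.31  0.56  1.72] t 16.87
```

```bash
python3 -m jog '[[0.5,-0.1,0,0],[1.2,-0.1,0,0],[2,-0.1,0,0],[3,-0.1,0,0],[4,-0.1,0,0],[5,-0.1,0,0],[6,-0.1,0,0],[7,-0.1,0,0],[8,-0.1,0,0],[9,-0.1,0,0],[9.5,-0.1,0,0],[9.8,-0.1,0,0],[9.8,-0.1,0,0],[9.8,-0.1,0,0]]'; python3 -c "from h import *; go(.432,-.006,.026,88.2)"
```

```text
t: 18.03
eef_pos: [0.436, -0.0065, 0.028]
tool_rot: [0.006, 0.016, 1.0, -0.001]
contact_force: [8.8, -7.9, -3.5]
gripper_width: 0.237
grasp_force: 40.5
rows [0.4  0.03 0.2 ] spin -0.0 | g 88.2 q [-0.39  0.44  0.31  2.29 -0.31  0.44  1.71] t 18.03
```

```bash
python3 -m jog '[[0,0,0,0],[0,0,0,0],[0,0,0,0],[0,0,-3,0],[0,0,-7,0],[0,0,-11,0],[-2,3,-14,0],[-4,7,-14,0],[-6,11,-14,0],[-8,15,-14,0],[-8,18,-14,0],[-8,20,-14,0],[-8,20,-14,0],[-8,20,-14,0]]' -0.2;  python3 - <<'E'
from h import *
c=cap('top','t2'); go(.53,-.008,.15,88.2)
im=c['pixels'][180:300,220:400]; cv2.imwrite('pics/t2c.png',cv2.resize(im,None,fx=4.4,fy=4.4,interpolation=cv2.INTER_CUBIC)[...,::-1])
E
```

```text
t: 19.2
eef_pos: [0.5157, 0.1944, 0.1658]
tool_rot: [-0.001, 0.013, 1.0, -0.0]
contact_force: [-0.0, -0.6, 0.5]
gripper_width: 0.596
grasp_force: 0.0
rows [ -1.99 -19.99   1.61] spin 0.002 | g 88.3 q [-0.77  0.36  0.37  1.94 -0.17  0.87  1.23] t 19.25
```

View pics/t2c.png

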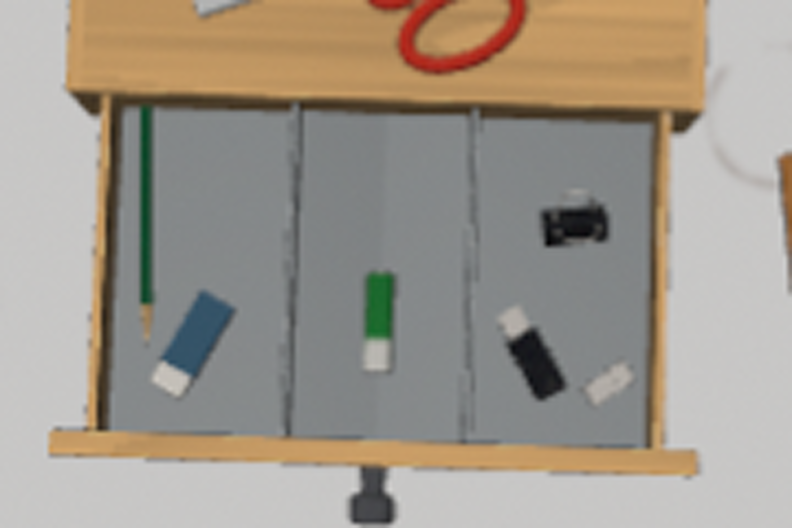

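The drawer is fully open, and the loose battery lies in the middle lane from (378,272) to (376,372) in the crop.

```bash
python3 - <<'E'
from h import *
c=load('t2')
k=lambda u,v:(220+u/4.4,180+v/4.4)
for p in [(380,272),(377,372),(378.5,322)]: print(world(c,*k(*p),z=.030).round(4))
print('panel',world(c,*k(50,432),z=.072).round(4),world(c,*k(697,452),z=.072).round(4))
p=world(c,*k(378.5,322),z=.030); go(p[0],p[1],.12,88.2)
E
```

```text
[ 0.5519 -0.0106  0.03  ]
[ 0.5029 -0.0093  0.03  ]
[ 0.5273 -0.0099  0.03  ]
panel [0.4728 0.1426 0.072 ] [ 0.4639 -0.1594  0.072 ]
rows [ -1.73 -20.19   4.61] spin 0.002 | g 88.3 q [-0.77  0.36  0.37  1.94 -0.17  0.87  1.23] t 19.25
```

```bash
python3 -m jog '[[-0.3,-4,0,0],[-0.6,-8,1,0],[-0.9,-12,2,0],[-1.3,-16,3,0],[-1.7,-19,4,0],[-1.7,-20.2,4.6,0],[-1.7,-20.2,4.6,0],[-1.7,-20.2,4.6,0]]' 0.1;  python3 -c "from h import *; go(.5273,-.0099,.024,88.2)"
```

```text
t: 19.92
eef_pos: [0.5267, -0.0116, 0.1202]
tool_rot: [-0.001, 0.017, 1.0, -0.0]
contact_force: [0.7, 0.2, -0.7]
gripper_width: 0.447
grasp_force: 0.0
rows [-0.07  0.17  9.62] spin -0.003 | g 88.1 q [-0.42  0.4   0.41  2.03 -0.22  0.76  1.66] t 19.92
```

```bash
python3 -m jog '[[-0.1,0.1,3,0],[-0.1,0.1,5.5,0],[-0.1,0.1,7.5,0],[-0.1,0.1,9,0],[-0.1,0.1,9.4,0],[-0.1,0.1,9.6,0],[-0.1,0.1,9.6,0]]'; python3 -m jog '[[0,0,0,0],[0,0,0,0],[0,0,0,0],[0,0,0,0],[0,0,0,0],[0,0,0,0]]' 1 25;  python3 -c "from h import *; go(.5273,-.0099,.12,88.2)"
```

```text
t: 20.5
eef_pos: [0.5291, -0.008, 0.0248]
tool_rot: [0.0, 0.014, 1.0, 0.0]
contact_force: [0.4, 0.2, -0.1]
gripper_width: 0.453
grasp_force: 0.0
t: 21.0
eef_pos: [0.5297, -0.0084, 0.0254]
tool_rot: [0.001, 0.015, 1.0, 0.0]
contact_force: [-0.9, 0.3, 6.1]
gripper_width: 0.183
grasp_force: 24.6
rows [ 0.22 -0.15 -9.46] spin 0.002 | g 88.3 q [-0.35  0.56  0.32  2.07 -0.32  0.56  1.74] t 21.0
```

```bash
python3 -m jog '[[0,0,-2,0],[0,0,-4.5,0],[0,0,-7.5,0],[0,0,-10.5,0],[0,3,-12.5,-0.05],[0,6.5,-12.5,-0.12],[0,10,-12.5,-0.2],[0,13.5,-12.5,-0.28],[0,16.5,-12.5,-0.36],[0,19,-12.5,-0.42],[0,20,-12.5,-0.42],[0,20,-12.5,-0.42],[0,20,-12.5,-0.42]]';  python3 - <<'E'
from h import *
go(.5447,.2914,.09,112.3)
c=load('s1'); im=c['pixels'][195:255,137:217]; cv2.imwrite('pics/chs.png',cv2.resize(im,None,fx=9,fy=9,interpolation=cv2.INTER_CUBIC)[...,::-1])
E
```

```text
t: 22.08
eef_pos: [0.5349, 0.19, 0.1492]
tool_rot: [-0.0, -0.193, 0.981, -0.001]
contact_force: [0.3, -0.2, -0.1]
gripper_width: 0.175
grasp_force: 24.6
rows [-4.75  9.01  5.91] spin -0.001 | g 112.3 q [-0.67  0.4   0.28  1.91 -0.15  0.85  1.64] t 22.08
```

View pics/chs.png

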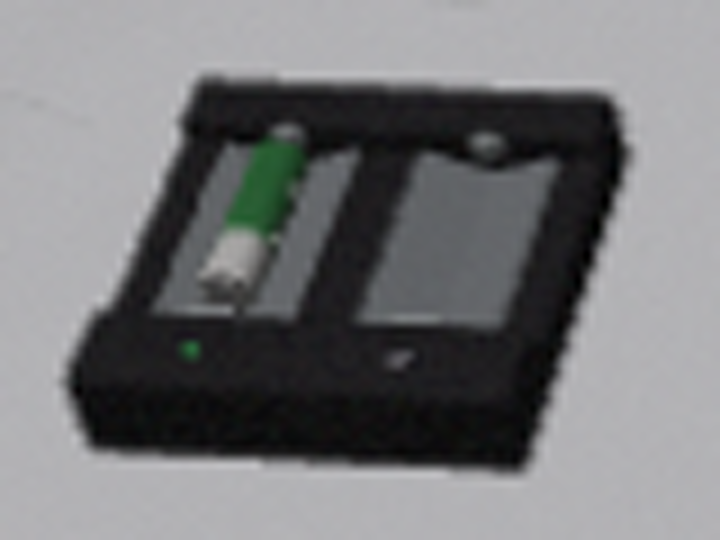

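The crop shows the empty bay's back corners at (418,153) and (560,158), its bottom line meeting the back block at (488,170), and the front block's edge from (360,322) to (505,325).

```bash
python3 - <<'E'
from h import *
c=load('s1'); k=lambda u,v:(137+u/9,195+v/9)
P=lambda u,v,z:(world(c,*k(u,v),z=z)*1000).round(1)[:2]
A=[P(418,153,.0186),P(560,158,.0186),P(360,322,.027),P(505,325,.027),P(488,170,.012)]
print(A); back=(A[0]+A[1])/2; front=(A[2]+A[3])/2
d=back-front; print('back',back,'front',front,'mid',(back+front)/2,'len',np.hypot(*d),'yaw',np.arctan2(d[1],d[0]))
w=(A[0]-A[1]); print('w',np.hypot(*w), np.arctan2(-w[0],w[1]))
t=load('t2'); h=lambda u,v:(120+u/7,210+v/7)
for p in [(265,185),(368,140)]: print(world(t,*h(*p),z=.0186)*1000)
for p in [(437,328),(328,375)]: print(world(t,*h(*p),z=.027)*1000)
W=cloud(t); print('z scan across');
y=np.array([-np.sin(.39),np.cos(.39)]); x=np.array([np.cos(.39),np.sin(.39)])
m=(W[...,2]>.005)&(W[...,2]<.05); Q=W[m]; R=Q[:,:2]-[.5425,.2905]; a=R@x; b=R@y
for lo in range(-30,34,4):
    s=(abs(a)<.022)&(b>lo/1e3)&(b<(lo+4)/1e3); print(lo+2,s.sum(),np.median(Q[s,2]).round(4) if s.sum() else '',end='; ')
print()
for lo in range(-60,60,5):
    s=(abs(b)<.014)&(a>lo/1e3)&(a<(lo+5)/1e3); print(lo+2.5,np.median(Q[s,2]).round(4) if s.sum() else '',end='; ')
E
```

```text
[array([563.2, 318.4]), array([577.6, 284.4]), array([502.8, 287.5]), array([517.5, 254.7]), array([571. , 303.8])]
back [570.4 301.4] front [510.15 271.1 ] mid [540.275 286.25 ] len 67.4399918446022 yaw 0.4659685597404489
w 36.9237051228611 0.40062438686932167
[564.78574582 319.51145601  18.6       ]
[579.10512128 286.52751828  18.6       ]
[519.09283467 259.89041407  27.        ]
[504.30678756 294.22450987  27.        ]
z scan across
-28 0 ; -24 0 ; -20 0 ; -16 0 ; -12 0 ; -8 0 ; -4 0 ; 0 0 ; 4 0 ; 8 0 ; 12 0 ; 16 0 ; 20 0 ; 24 0 ; 28 0 ; 32 0 ; 
-57.5 0.0132; -52.5 ; -47.5 ; -42.5 ; -37.5 ; -32.5 ; -27.5 ; -22.5 ; -17.5 ; -12.5 ; -7.5 ; -2.5 ; 2.5 ; 7.5 ; 12.5 ; 17.5 ; 22.5 ; 27.5 ; 32.5 ; 37.5 ; 42.5 ; 47.5 ; 52.5 ; 57.5 ;
```

```bash
python3 - <<'E'
from h import *
for n in('top0','s1'):
    t=load(n); W=cloud(t); th=.40
    y=np.array([-np.sin(th),np.cos(th)]); x=np.array([np.cos(th),np.sin(th)])
    m=(W[...,2]>.005)&(W[...,2]<.05); Q=W[m]; R=Q[:,:2]-[.541,.2895]; a=R@x; b=R@y
    for lo in range(-34,40,4):
        s=(abs(a)<.022)&(b>lo/1e3)&(b<(lo+4)/1e3); print(lo+2,np.median(Q[s,2]*1e3).round(1) if s.sum() else '',end='; ')
    print()
    for lo in range(-60,60,5):
        s=(abs(b)<.014)&(a>lo/1e3)&(a<(lo+5)/1e3); print(lo+2.5,np.median(Q[s,2]*1e3).round(1) if s.sum() else '',end='; ')
    print()
go(.541+.0022,.2895+.0009,.09,112.9)
E
```

```text
-32 ; -28 15.9; -24 18.7; -20 19.3; -16 18.8; -12 17.3; -8 16.5; -4 14.5; 0 13.4; 4 13.4; 8 14.3; 12 15.6; 16 17.2; 20 18.9; 24 19.2; 28 19.4; 32 18.6; 36 18.5; 40 17.6; 
-57.5 21.8; -52.5 27.3; -47.5 27.6; -42.5 26.9; -37.5 26.3; -32.5 27.1; -27.5 17.1; -22.5 14.5; -17.5 14.5; -12.5 15.8; -7.5 14.6; -2.5 14.4; 2.5 15.6; 7.5 14.9; 12.5 15.2; 17.5 14.9; 22.5 15.0; 27.5 15.1; 32.5 16.4; 37.5 22.4; 42.5 25.2; 47.5 24.6; 52.5 25.0; 57.5 22.1; 
-32 11.4; -28 15.8; -24 17.6; -20 17.0; -16 17.4; -12 14.8; -8 13.4; -4 12.3; 0 11.1; 4 11.7; 8 13.1; 12 15.0; 16 16.2; 20 17.1; 24 17.1; 28 17.3; 32 17.3; 36 17.4; 40 15.9; 
-57.5 17.2; -52.5 25.5; -47.5 26.0; -42.5 24.9; -37.5 25.1; -32.5 24.8; -27.5 23.5; -22.5 16.4; -17.5 13.4; -12.5 13.2; -7.5 13.2; -2.5 12.7; 2.5 12.7; 7.5 12.6; 12.5 13.4; 17.5 12.5; 22.5 11.9; 27.5 12.7; 32.5 14.7; 37.5 20.1; 42.5 24.0; 47.5 22.9; 52.5 23.1; 57.5 ; 
rows [-4.58  8.98  5.91] spin -0.011 | g 112.3 q [-0.67  0.4   0.28  1.91 -0.15  0.85  1.64] t 22.08
```

```bash
python3 -m jog '[[-2,3.5,1,-0.01],[-4,7,3,-0.01],[-4.7,9.1,5,-0.01],[-4.7,9.1,5.9,-0.01],[-4.7,9.1,5.9,-0.01],[-4.7,9.1,5.9,-0.01]]';  python3 -c "from h import *; go(.5445,.292,.022,112.9)"
```

```text
t: 22.58
eef_pos: [0.5441, 0.2899, 0.0899]
tool_rot: [-0.001, -0.197, 0.98, -0.001]
contact_force: [0.7, 0.2, 0.6]
gripper_width: 0.181
grasp_force: 24.6
rows [-0.14  0.2   6.79] spin -0.003 | g 112.7 q [-0.77  0.55  0.24  1.83 -0.18  0.78  1.53] t 22.58
```

```bash
python3 -m jog '[[-0.1,0.2,2,0],[-0.1,0.2,4,0],[-0.1,0.2,5.5,0],[-0.1,0.2,6.3,0],[-0.1,0.2,6.6,0],[-0.1,0.2,6.75,0],[-0.1,0.2,6.75,0],[-0.1,0.2,6.75,0]]';  python3 -c "from h import *; go(.5445,.292,.022,112.9)"
```

```text
t: 23.25
eef_pos: [0.5447, 0.2955, 0.0239]
tool_rot: [0.001, -0.198, 0.98, 0.0]
contact_force: [0.5, 0.7, 0.1]
gripper_width: 0.178
grasp_force: 24.6
rows [ 0.15 -0.31  0.19] spin -0.0 | g 112.9 q [-0.75  0.65  0.21  1.85 -0.21  0.66  1.55] t 23.25
```

```bash
python3 -m jog '[[0.1,-0.3,0.1,0],[0.1,-0.3,0.15,0],[0.1,-0.3,0.15,0]]';  python3 -c "from h import *; go(.5445,.292,.022,112.9)"
```

```text
t: 23.5
eef_pos: [0.5442, 0.2921, 0.0216]
tool_rot: [0.0, -0.199, 0.98, -0.0]
contact_force: [0.4, -0.3, 0.4]
gripper_width: 0.177
grasp_force: 24.6
rows [-0.02 -0.02 -0.04] spin 0.0 | g 112.9 q [-0.75  0.65  0.21  1.85 -0.21  0.66  1.55] t 23.5
```

Release with a small opening, then lift and move aside for a look.

```bash
python3 -m jog '[[0,0,0,0],[0,0,0,0],[0,0,0,0],[0,0,-1,0],[0,0,-3,0],[0,0,-6,0],[0,0,-10,0],[0,0,-13,0],[0,-4,-13,0.05],[0,-8,-13,0.15],[0,-12,-13,0.25],[0,-16,-13,0.35],[0,-20,-13,0.43],[0,-24,-13,0.43],[0,-26,-13,0.43],[0,-26,-13,0.43],[0,-26,-13,0.43]]' 0.4;  python3 - <<'E'
from h import *
go(.434,-.006,.15,88.2)
t=cap('top','t3'); s=cap('scene','s3')
a=cv2.resize(t['pixels'][210:290,120:200],(400,400),interpolation=cv2.INTER_CUBIC); b=cv2.resize(s['pixels'][195:255,137:217],(400,300),interpolation=cv2.INTER_CUBIC)
b=np.vstack([b,np.zeros((100,400,3),np.uint8)]); cv2.imwrite('pics/c3.png',np.hstack([a,b])[...,::-1])
E
```

```text
t: 24.92
eef_pos: [0.6457, 0.0511, 0.152]
tool_rot: [0.0, 0.017, 1.0, -0.0]
contact_force: [-0.4, 1.7, -0.9]
gripper_width: 0.296
grasp_force: 0.0
rows [20.97 -6.41  0.19] spin -0.002 | g 88.1 q [-0.46  0.54  0.4   1.72 -0.25  0.94  1.57] t 24.92
```

View pics/c3.png

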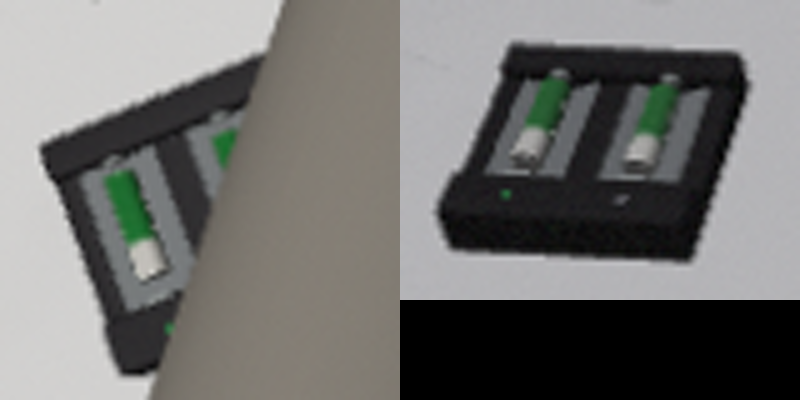

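The battery lies in the empty bay (right bay in the scene crop, about (652,120)), parallel to the fixed one and at the same depth. Next I shut the drawer by its knob.

```bash
python3 -m jog '[[4,-1.5,0,0],[8,-3,0,0],[12,-4.5,0,0],[16,-5.5,0,0],[19,-6.2,0,0],[20.8,-6.4,0,0],[20.8,-6.4,0,0],[20.8,-6.4,0,0]]' -0.2; python3 -c "from h import *; go(.436,-.0075,.026,88.2)"
```

```text
t: 25.68
eef_pos: [0.435, -0.0032, 0.1518]
tool_rot: [0.0, 0.013, 1.0, 0.001]
contact_force: [0.3, 0.8, 0.1]
gripper_width: 0.6
grasp_force: 0.0
rows [-0.1  -0.45 12.58] spin 0.005 | g 88.5 q [-0.53  0.2   0.45  2.21 -0.12  0.76  1.54] t 25.68
```

```bash
python3 -m jog '[[-0.1,-0.4,3,0],[-0.1,-0.4,6,0],[-0.1,-0.4,9,0],[-0.1,-0.4,11,0],[-0.1,-0.4,12.2,0],[-0.1,-0.4,12.5,0],[-0.1,-0.4,12.5,0]]'; python3 -m jog '[[0,0,0,0],[0,0,0,0],[0,0,0,0],[0,0,0,0],[0,0,0,0]]' 1 40; python3 -c "from h import *; go(.597,-.0105,.026,88.2)"
```

```text
t: 26.27
eef_pos: [0.4371, -0.0081, 0.0256]
tool_rot: [-0.0, 0.014, 1.0, -0.0]
contact_force: [-0.1, 0.1, -0.8]
gripper_width: 0.601
grasp_force: 0.0
t: 26.68
eef_pos: [0.4379, -0.0067, 0.0275]
tool_rot: [0.001, 0.014, 1.0, 0.001]
contact_force: [0.5, 6.4, 2.5]
gripper_width: 0.236
grasp_force: 39.0
rows [-15.92   0.06   0.19] spin 0.004 | g 88.4 q [-0.39  0.45  0.32  2.28 -0.33  0.45  1.74] t 26.68
```

```bash
python3 -m jog '[[-0.5,0.1,0,0],[-1.5,0.1,0,0],[-2.7,0.1,0,0],[-4,0.1,0,0],[-5.3,0.1,0,0],[-6.6,0.1,0,0],[-7.9,0.1,0,0],[-9.2,0.1,0,0],[-10.5,0.1,0,0],[-11.8,0.1,0,0],[-13,0.1,0,0],[-14,0.1,0,0],[-14.7,0.1,0,0],[-15.2,0.1,0,0],[-15.5,0.1,0,0],[-15.7,0.1,0,0],[-15.7,0.1,0,0],[-15.7,0.1,0,0]]'; python3 -c "from h import *; go(.597,-.0105,.026,88.2)"
```

```text
t: 28.18
eef_pos: [0.5951, -0.0115, 0.0275]
tool_rot: [0.002, 0.014, 1.0, 0.001]
contact_force: [0.9, 4.5, 6.2]
gripper_width: 0.238
grasp_force: 39.5
rows [-0.19  0.1   0.15] spin 0.003 | g 88.3 q [-0.33  0.63  0.33  1.91 -0.33  0.65  1.74] t 28.18
```

```bash
python3 -m jog '[[-0.2,0,0,0],[-0.4,0,0,0],[-0.4,0,0,0]]'; python3 -m jog '[[-0.2,0,0,0],[-0.4,0,0,0],[-0.4,0,0,0]]'
```

```text
t: 28.43
eef_pos: [0.5976, -0.0116, 0.0275]
tool_rot: [-0.0, 0.015, 1.0, 0.001]
contact_force: [-4.7, 3.8, 11.1]
gripper_width: 0.233
grasp_force: 40.0
t: 28.68
eef_pos: [0.5976, -0.0116, 0.0273]
tool_rot: [-0.004, 0.015, 1.0, 0.001]
contact_force: [-15.1, 4.3, 23.2]
gripper_width: 0.236
grasp_force: 41.1
```

```bash
python3 -m jog '[[0.3,0,0,0],[0.4,0,0,0],[0.4,0,0,0]]'; python3 -m jog '[[0,0,0,0],[0,0,0,0],[0,0,0,0],[0,0,-3,0],[0,0,-7,0],[0,0,-11,0],[0,0,-15,0],[0,-3,-16.5,0],[0,-7,-16.5,0],[0,-11,-16.5,0],[0,-15,-16.5,0],[0.5,-19,-16.5,0],[1.5,-23,-16.5,0],[2.3,-25,-16.5,0],[2.3,-25.3,-16.5,0],[2.3,-25.3,-16.5,0],[2.3,-25.3,-16.5,0]]' -0.2;  python3 - <<'E'
from h import *
go(.5644,-.265,.052,90)
t=cap('top','t4'); s=cap('scene','s4')
E
```

```text
t: 28.93
eef_pos: [0.5975, -0.0116, 0.0275]
tool_rot: [0.0, 0.015, 1.0, 0.001]
contact_force: [-1.7, 2.9, 9.2]
gripper_width: 0.24
grasp_force: 39.8
t: 30.35
eef_pos: [0.567, -0.2641, 0.1909]
tool_rot: [-0.0, 0.015, 1.0, 0.0]
contact_force: [0.2, 0.4, 0.5]
gripper_width: 0.603
grasp_force: 0.0
rows [ 0.26 -0.11 13.89] spin -0.03 | g 88.3 q [-0.02  0.47  0.48  1.74 -0.25  0.99  2.1 ] t 30.35
```

View pics/s4.png

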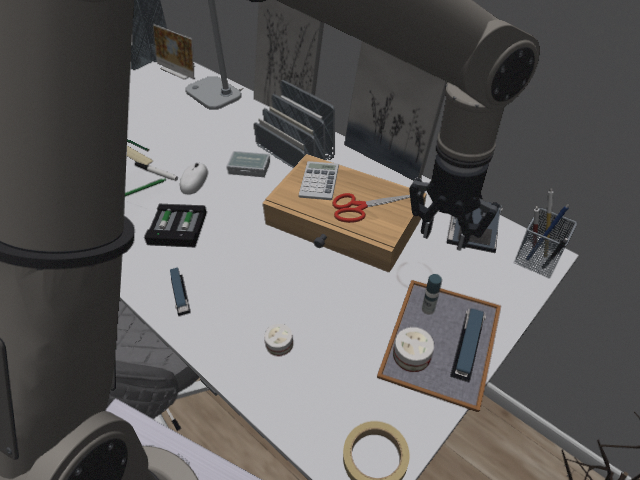

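The drawer is shut (knob at (319,241)), both charger bays are filled, and the three items still stand in the tray.

```bash
python3 -m jog '[[0.2,-0.1,3,-0.03],[0.2,-0.1,6,-0.03],[0.2,-0.1,9,-0.03],[0.2,-0.1,12,-0.03],[0.2,-0.1,13.4,-0.03],[0.2,-0.1,13.9,-0.03],[0.2,-0.1,13.9,-0.03]]'; python3 -m jog '[[0,0,0,0],[0,0,0,0],[0,0,0,0],[0,0,0,0],[0,0,0,0]]' 1 25;python3 -m jog '[[0,0,-2.5,0],[0,0,-5.5,0],[0,0,-8.5,0],[0,0,-11,0],[0,0,-11,0]]'; python3 -c "from h import *; go(.4352,-.005,.16,90)"
```

```text
t: 31.03
eef_pos: [0.5648, -0.2648, 0.0515]
tool_rot: [-0.001, -0.001, 1.0, 0.0]
contact_force: [0.7, 0.9, -0.4]
gripper_width: 0.597
grasp_force: 0.0
t: 31.45
eef_pos: [0.5662, -0.2664, 0.0541]
tool_rot: [0.002, -0.0, 1.0, -0.0]
contact_force: [-0.3, -0.1, 7.1]
gripper_width: 0.28
grasp_force: 26.1
t: 31.87
eef_pos: [0.5676, -0.2677, 0.1683]
tool_rot: [0.004, 0.0, 1.0, -0.001]
contact_force: [0.8, -0.9, 0.8]
gripper_width: 0.287
grasp_force: 25.6
rows [13.26 26.27  0.63] spin -0.001 | g 90.0 q [-0.    0.49  0.47  1.77 -0.27  0.94  2.15] t 31.87
```

```bash
python3 -m jog '[[1.5,3,0,0],[3,6,0,0],[4.5,9,0,0],[6,12,0,0],[7.5,15,0,0],[9,18,0,0],[10.5,21,0,0],[12,23.8,0.3,0],[13,25.7,0.6,0],[13.2,26.2,0.6,0],[13.2,26.2,0.6,0],[13.2,26.2,0.6,0]]'; python3 -c "from h import *; go(.4352,-.005,.0475,90)"
```

```text
t: 32.87
eef_pos: [0.4333, -0.0044, 0.1565]
tool_rot: [0.0, -0.0, 1.0, -0.0]
contact_force: [0.9, -0.7, 0.3]
gripper_width: 0.283
grasp_force: 25.6
rows [-0.18 -0.06 10.9 ] spin 0.0 | g 90.0 q [-0.51  0.18  0.42  2.21 -0.11  0.77  1.55] t 32.87
```

```bash
python3 -m jog '[[-0.1,0,3,0],[-0.1,0,6,0],[-0.1,0,8.5,0],[-0.1,0,10,0],[-0.1,0,10.6,0],[-0.1,0,10.8,0],[-0.1,0,10.8,0],[-0.1,0,10.8,0]]'; python3 -c "from h import *; go(.4352,-.005,.0475,90)"
```

```text
t: 33.53
eef_pos: [0.4349, -0.0052, 0.0488]
tool_rot: [0.001, 0.001, 1.0, -0.0]
contact_force: [0.6, 0.0, -0.6]
gripper_width: 0.285
grasp_force: 25.5
rows [-0.03  0.02  0.13] spin -0.002 | g 89.9 q [-0.41  0.4   0.34  2.27 -0.27  0.5   1.7 ] t 33.53
```

```bash
python3 -m jog '[[0,0,0.1,0],[0,0,0.1,0]]'; python3 -m jog '[[0,0,0,0],[0,0,0,0],[0,0,0,0],[0,0,-3,0],[0,0,-7,0],[0,0,-11,0],[0,0,-12,0],[0,-3,-12,0],[-0.3,-7,-12,0],[-0.6,-11,-12,0],[-0.9,-15,-12,0],[-1.2,-19,-12,0],[-1.6,-23,-12,0],[-1.9,-26.3,-12,0],[-1.9,-26.8,-12,0],[-1.9,-26.8,-12,0],[-1.9,-26.8,-12,0]]' -1; python3 -c "from h import *; go(.4545,-.2735,.0135,90)"
```

```text
t: 33.7
eef_pos: [0.4351, -0.0049, 0.0484]
tool_rot: [0.001, 0.001, 1.0, 0.0]
contact_force: [-2.1, -1.6, 12.6]
gripper_width: 0.288
grasp_force: 26.7
t: 35.12
eef_pos: [0.4525, -0.2713, 0.1669]
tool_rot: [-0.0, 0.0, 1.0, 0.0]
contact_force: [-0.1, 0.4, -0.4]
gripper_width: 1.005
grasp_force: 0.0
rows [-0.22 -0.23 15.34] spin -0.0 | g 90.0 q [-0.04  0.35  0.57  2.   -0.24  0.86  2.23] t 35.12
```

```bash
python3 -m jog '[[-0.1,-0.1,3,0],[-0.1,-0.1,6.5,0],[-0.1,-0.1,10,0],[-0.1,-0.1,13,0],[-0.1,-0.1,14.7,0],[-0.1,-0.1,15.3,0],[-0.1,-0.1,15.3,0]]'; python3 -m jog '[[0,0,0,0],[0,0,0,0],[0,0,0,0],[0,0,0,0],[0,0,0,0]]' 1 30;python3 -m jog '[[0,0,-2.5,0],[0,0,-5.5,0],[0,0,-8.5,0],[0,0,-9,0],[0,0,-9,0]]'; python3 -c "from h import *; go(.4643,-.0995,.1,90)"
```

```text
t: 35.7
eef_pos: [0.4532, -0.2706, 0.0131]
tool_rot: [-0.001, -0.001, 1.0, 0.001]
contact_force: [-0.1, -0.9, -0.2]
gripper_width: 0.999
grasp_force: 0.0
t: 36.12
eef_pos: [0.4549, -0.2728, 0.0158]
tool_rot: [0.001, -0.0, 1.0, -0.0]
contact_force: [-0.7, 2.7, 8.3]
gripper_width: 0.79
grasp_force: 34.5
t: 36.53
eef_pos: [0.4554, -0.2735, 0.1067]
tool_rot: [0.003, -0.0, 1.0, -0.001]
contact_force: [0.4, 0.2, -1.6]
gripper_width: 0.792
grasp_force: 34.8
rows [-0.89 17.41  0.65] spin 0.0 | g 90.0 q [ 0.01  0.44  0.52  2.04 -0.33  0.73  2.31] t 36.53
```

```bash
python3 -m jog '[[-0.2,3,0,0],[-0.4,6,0,0],[-0.6,9.5,0,0],[-0.8,13,0,0],[-0.9,16,0.3,0],[-0.9,17.2,0.6,0],[-0.9,17.4,0.6,0],[-0.9,17.4,0.6,0],[-0.9,17.4,0.6,0]]'; python3 -c "from h import *; go(.4643,-.0995,.011,90)"
```

```text
t: 37.28
eef_pos: [0.4624, -0.1002, 0.098]
tool_rot: [-0.0, 0.001, 1.0, -0.0]
contact_force: [1.1, -0.1, -1.0]
gripper_width: 0.789
grasp_force: 34.7
rows [-0.19  0.08  8.7 ] spin -0.001 | g 89.9 q [-0.35  0.37  0.52  2.17 -0.3   0.66  1.95] t 37.28
```

```bash
python3 -m jog '[[-0.1,0,2.5,0],[-0.1,0,5,0],[-0.1,0,7,0],[-0.1,0,8.2,0],[-0.1,0,8.6,0],[-0.1,0,8.7,0],[-0.1,0,8.7,0]]'; python3 -c "from h import *; go(.4643,-.0995,.011,90)"
```

```text
t: 37.87
eef_pos: [0.4638, -0.1006, 0.0114]
tool_rot: [0.0, 0.001, 1.0, -0.0]
contact_force: [0.2, -0.4, -0.8]
gripper_width: 0.79
grasp_force: 34.9
rows [-0.05  0.11  0.04] spin -0.002 | g 89.9 q [-0.23  0.54  0.39  2.2  -0.44  0.48  2.07] t 37.87
```

Lower 1 mm, release, lift, and go over to the stapler in the tray.

```bash
python3 -m jog '[[-0.05,0.1,0.1,0],[-0.05,0.1,0.1,0]]'; python3 -m jog '[[0,0,0,0],[0,0,0,0],[0,0,0,0],[0,0,-3,0],[0,0,-7,0],[0,0,-11,0],[0,0,-14,0],[-0.5,-3,-15,-0.03],[-1,-7,-15,-0.06],[-1.5,-11,-15,-0.093],[-2,-15,-15,-0.093],[-3,-19,-15,-0.093],[-4,-23,-15,-0.093],[-5,-25.5,-15,-0.093],[-5,-26,-15,-0.093],[-5,-26,-15,-0.093],[-5,-26,-15,-0.093]]' -0.99; python3 -c "from h import *; go(.514,-.3598,.0225,95.3)"
```

```text
t: 38.03
eef_pos: [0.4649, -0.0986, 0.0108]
tool_rot: [0.001, 0.0, 1.0, -0.0]
contact_force: [-0.2, 0.1, -0.9]
gripper_width: 0.786
grasp_force: 34.9
t: 39.45
eef_pos: [0.5139, -0.3568, 0.1598]
tool_rot: [-0.0, -0.047, 0.999, 0.001]
contact_force: [0.8, -0.2, -0.7]
gripper_width: 0.997
grasp_force: 0.0
rows [ 1.000e-02 -3.200e-01  1.373e+01] spin 0.001 | g 95.3 q [ 0.09  0.53  0.57  1.77 -0.34  0.94  2.47] t 39.45
```

```bash
python3 -m jog '[[0,-0.2,3,0],[0,-0.2,6,0],[0,-0.2,9,0],[0,-0.2,11.5,0],[0,-0.2,13,0],[0,-0.2,13.7,0],[0,-0.2,13.7,0]]' -0.1; python3 -m jog '[[0,0,0,0],[0,0,0,0],[0,0,0,0],[0,0,0,0],[0,0,0,0]]' 1 40;python3 -m jog '[[0,0,-2.5,0],[0,0,-5.5,0],[0,0,-9,0],[0,0,-12.5,0],[0,0,-14,0],[0,0,-14,0]]'; python3 -c "from h import *; go(.4663,.0878,.162,90)"
```

```text
t: 40.03
eef_pos: [0.5141, -0.3581, 0.0223]
tool_rot: [-0.001, -0.047, 0.999, 0.001]
contact_force: [0.7, 0.2, 0.9]
gripper_width: 0.549
grasp_force: 0.0
t: 40.45
eef_pos: [0.5155, -0.3598, 0.025]
tool_rot: [0.001, -0.047, 0.999, -0.0]
contact_force: [-1.4, 3.1, 7.7]
gripper_width: 0.271
grasp_force: 41.3
t: 40.95
eef_pos: [0.5165, -0.362, 0.1682]
tool_rot: [0.004, -0.046, 0.999, -0.002]
contact_force: [0.2, -1.2, -3.0]
gripper_width: 0.273
grasp_force: 40.6
rows [ 0.84 45.25  0.4 ] spin 0.093 | g 95.3 q [ 0.09  0.52  0.58  1.76 -0.34  0.95  2.48] t 40.95
```

```bash
python3 -m jog '[[0.1,2,0,0.01],[0.2,5,0,0.02],[0.3,8,0,0.03],[0.3,11,0,0.04],[0.4,14.5,0,0.05],[0.4,18,0,0.06],[0.5,21.5,0,0.07],[0.5,25,0,0.08],[0.6,28.5,0,0.09],[0.7,32,0,0.093],[0.8,35.5,0,0.093],[0.8,39,0,0.093],[0.8,42,0,0.093],[0.8,44.5,0,0.093],[0.8,45.2,0,0.093],[0.8,45.2,0,0.093],[0.8,45.2,0,0.093]]'; python3 -c "from h import *; go(.4663,.0878,.0195,90)"
```

```text
t: 42.37
eef_pos: [0.4639, 0.0888, 0.1627]
tool_rot: [-0.0, -0.0, 1.0, -0.0]
contact_force: [-0.2, -0.8, -3.1]
gripper_width: 0.275
grasp_force: 40.6
rows [-0.25 -0.09 14.32] spin 0.001 | g 90.0 q [-0.8   0.25  0.56  2.12 -0.18  0.81  1.44] t 42.37
```

```bash
python3 -m jog '[[-0.2,-0.1,3,0],[-0.2,-0.1,6,0],[-0.2,-0.1,9,0],[-0.2,-0.1,11.5,0],[-0.2,-0.1,13,0],[-0.2,-0.1,13.8,0],[-0.2,-0.1,14.1,0],[-0.2,-0.1,14.2,0],[-0.2,-0.1,14.2,0]]'; python3 -c "from h import *; go(.4663,.0878,.0195,90)"
```

```text
t: 43.12
eef_pos: [0.4672, 0.0879, 0.0219]
tool_rot: [0.001, 0.0, 1.0, 0.0]
contact_force: [0.5, 0.8, -2.4]
gripper_width: 0.273
grasp_force: 40.6
rows [ 0.09 -0.01  0.24] spin -0.001 | g 90.0 q [-0.64  0.52  0.39  2.2  -0.41  0.5   1.64] t 43.12
```

Lower until contact, release, and retreat clear.

```bash
python3 -m jog '[[0.05,0,0.15,0],[0.05,0,0.25,0],[0.05,0,0.25,0]]'; python3 -m jog '[[0,0,0,0],[0,0,0,0],[0,0,0,0],[0,0,-1,0],[0,0,-4,0],[0,0,-8,0],[0,0,-12,0],[0,0,-16,0],[-3,3,-18,0],[-5,7,-18,0],[-7,11,-18,0],[-7,15,-18,0],[-7,19,-18,0],[-7,23,-18,0],[-7,27,-18,0],[-7,30,-18,0],[-7,30,-18,0],[-7,30,-18,0]]' -0.1; python3 - <<'E'
from h import *
t=cap('top','t5'); s=cap('scene','s5'); print(bot.get_obs()['t'])
E
sed "s/'top0'/'t5'/" m.py | sed '/crop0\|ch0/d' > m5.py; python3 m5.py | egrep 'tin|glue|stapler'
```

```text
t: 43.37
eef_pos: [0.4667, 0.0887, 0.0199]
tool_rot: [0.001, -0.0, 1.0, 0.0]
contact_force: [-1.7, 0.8, 5.2]
gripper_width: 0.27
grasp_force: 40.9
t: 44.87
eef_pos: [0.5347, 0.3911, 0.1988]
tool_rot: [-0.0, -0.002, 1.0, -0.0]
contact_force: [-0.3, -0.5, -0.2]
gripper_width: 0.554
grasp_force: 0.0
44.9667
stapler top 725 rect [461.1  91. ] [136.   26.1] 1.6 circ [461.3  92.2] 68.8 z [0.0362 0.0422 0.0465]
stapler all 1023 rect [465.9  87.6] [145.4  34.6] 2.2 circ [465.9  90.5] 73.7 z [0.0066 0.0408 0.0462]
tin 781 rect [462.4 -97.3] [63.9 65.6] 89.7 circ [462.9 -98.7] 33.8 z [0.039  0.0431 0.0466]
glue 121 rect [430.7  -5.7] [23.9 21.9] 89.0 circ [430.5  -5.7] 12.2 z [0.0911 0.0958 0.0991]Traceback (most recent call last):
  File "m5.py", line 13, in <module>
    box(300,243,313,257,.03,.07,'knob')
    ~~~^^^^^^^^^^^^^^^^^^^^^^^^^^^^^^^^
  File "m5.py", line 8, in box
    print(nm,len(P),'rect',np.round(r[0],1),np.round(r[1],1),round(r[2],1),'circ',np.round(ci[0],1),round(ci[1],1),'z',np.percentile(P[:,2],[2,50,98]).round(4)); return P
                                                                                                                       ~~~~~~~~~~~~~^^^^^^^^^^^^^^^^^^
    return _quantile_unchecked(
        a, q, axis, out, overwrite_input, method, keepdims, weights)
    return _ureduce(a,
                    func=_quantile_ureduce_func,
    ...<5 lines>...
                    overwrite_input=overwrite_input,
                    method=method)
    r = func(a, **kwargs)
    result = _quantile(arr,
                       quantiles=q,
    ...<2 lines>...
                       out=out,
                       weights=wgt)
    slices_having_nans = np.isnan(arr[-1, ...])
                                  ~~~^^^^^^^^^
IndexError: index -1 is out of bounds for axis 0 with size 0
```

View pics/t5.png

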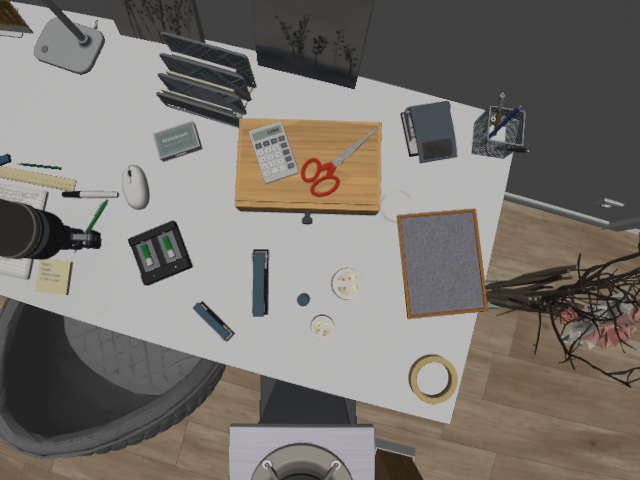

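View pics/s5.png

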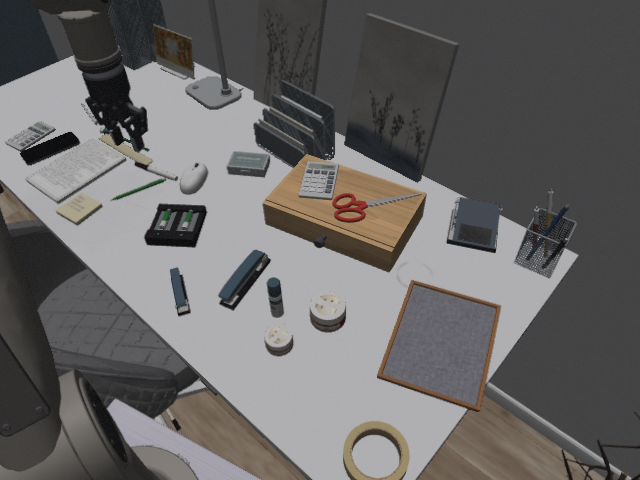

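Both views show the stapler (260,283), glue stick (303,299) and tin (346,283) back within about 5 mm of their spots. The drawer is shut, both charger bays are filled, and the arm is clear.

```bash
python3 -c "from station import bot; print(bot.hand_in())"
```

```text
the job is handed in; nothing more can be done
None
```

I handed the job in at about 45 s on the robot's clock: the battery is in the charger's empty bay, the drawer is shut, and the stapler, tin and glue stick stand within about 5 mm of their starting spots; no verdict came back.

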